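# Fit the backing disc into the mirror frame

### The job

The carved mirror frame lies face down with its round backing disc lying on it, partly beside the recess. With the fingertips, push the disc across the rim until it drops flat into the recess - slide it, do not pick it up - then push both turn buttons round until they point straight in to the middle of the disc and hold it. Leave the tin, the bottle and the gouge where they are.

Things in the scene. Friction and masses are not known exactly. Their poses are not given: they have to be found in the camera images.
- frame: Carved brown wooden mirror frame, leafy outline, 310 mm long (its x) by 216 mm wide (its y), lying face down on a thin non-slip mat; it does not shift. Origin: on the bench under the recess centre, z up. Its flat back is 34 mm above the bench. A brass hanging ring marks the +x end; the disc starts on the -x half.
- recess (a point): Centre of the recess floor, the grey back of the mirror already inside. The round recess is 96 mm across and 7 mm deep, its floor 27 mm above the bench, its rim level with the frame's flat back.
- disc: Loose round pale wooden backing disc, 90 mm across, 6 mm thick, about 30 g. Origin: centre of its underside. It starts flat on the back of the frame, centre 74 to 91 mm from the recess centre, its edge just over the recess or up to 19 mm over it; seated, its top is 1 mm below the flat back.
- button_left (a joint): Turn of the left dark wooden turn button about its upright brass screw, rad. 0: points straight in over the recess (-y of the frame); 1.57: along +x of the frame, clear of it; grows counterclockwise from above, stops at -0.5 and 2.7. 14 mm wide, 36 mm from screw to tip, 10 mm behind the screw. Stays where left; about 1 N at the tip turns it.
- button_left_tip (a point): On top of the left turn button, 30 mm from its screw, near the tip; 41.5 mm above the bench (the button is 7 mm thick). Its screw is at x 0, y +66 mm of the frame.
- button_right (a joint): The same for the right turn button, mirrored: 0 points straight in over the recess (along +y of the frame), 1.57 along +x of the frame; grows clockwise seen from above.
- button_right_tip (a point): On top of the right turn button, 30 mm from its screw, near the tip; 41.5 mm above the bench. Its screw is at x 0, y -66 mm of the frame.
- tin: Wax tin with red lid, 66 mm across, 29 mm tall, standing on the bench beside the frame; origin under its centre. Leave alone.
- glue: White glue bottle with orange cap, 54 mm across, 140 mm tall, standing on the bench beside the frame; origin under its centre. Leave alone.
- gouge: Carving gouge, 255 mm long, dark wooden handle and steel blade, 28 mm high, lying on the bench beside the frame; origin on the bench under its middle, x towards the blade. Leave alone.
Not all that is in view belongs to the job. Of the things like the disc, leave any that is black, blue or orange; of the rest the smaller one is meant.

How it is judged (in metres and radians):
On the way, in this order (a step that is already met when the one before it is completed fails the run):
1. the disc lies flat in the recess (horizontal distance between disc and recess below 0.006 m and z of disc in the frame of frame below 0.0295 m and angle between disc's own z axis and vertical below 0.04 rad), for 0.2 s.
2. both turn buttons point in over the disc (value of joint button_left between -0.4 and 0.4 rad and value of joint button_right between -0.4 and 0.4 rad), for 0.2 s.
At the end, for the whole second after the job is handed in: The disc lies at rest and flat (within 0.04 rad) on the floor of the recess, within 6 mm of its centre and 2.5 mm of its floor, and both turn buttons point in over it within 0.4 rad of straight (all of step 1 and all of step 2 and linear speed of disc below 0.02 m/s); the robot touches nothing.
It fails at once if the disc is lifted more than 12 mm off the back of the frame (z of disc in the frame of frame above 0.046 m).
It fails at once if the tin is shifted more than 20 mm (distance of tin from where it was at the start of the episode above 0.02 m).
It fails at once if the glue bottle is shifted more than 20 mm (distance of glue from where it was at the start of the episode above 0.02 m).
It fails at once if the gouge is shifted more than 20 mm (distance of gouge from where it was at the start of the episode above 0.02 m).
It also fails if it takes over 64 s, if anything falls off the work surface, if the arm or the gripper's body presses on something with over 40 N, if the wrist force passes 120 N, or if a joint passes its speed limit or range.

### The arm

A 6-joint arm with a two-finger parallel gripper is mounted at the origin on the work surface. World frame = base frame: x ahead of the robot, y to its left, z up, the work surface at z = 0. Lengths are in m, angles in degrees, forces in N, time in s.
With the tool pointing down it reaches from about 0.275 to 0.875 m from the base axis. Payload 12.5 kg.
Tool frame: the origin (TCP) lies on the centre line of the jaws, within the pads' length; the fingertips stand tips_ahead ahead of it and the grasp point (between the pads) lies 6 mm ahead of it (tips_ahead is the distance from the TCP to the fingertips, in m); z points along the fingers, y is the direction in which the jaws open and shut (so a half turn about z gives the same grasp; the last joint's range is limited). The gripper opens to 85 mm and grips with 20 to 120 N. Pads are 22 mm wide; open, the fingers measure 114 mm over their backs; the gripper's body (76 mm by 85 mm) begins 54 mm behind the grasp point. The pads swing forward as they close: fully open they stand 13 mm farther back than shut.
Start: joints at [-69.706, 20.094, 94.641, -0, 65.266, -4.847], TCP at [0.234, -0.498, 0.256] pointing down, gripper open.
Joint ranges: [-157.81, 157.81], [-45, 120.19], [0.68, 151.7], [-89.99, 269.99], [4.06, 180], [-164.3, 164.3]. Speed limits (degrees/s): [127.2, 127.2, 159.86, 180, 180, 180].

### API

Orientations are given as [roll, pitch, yaw] about the fixed x, y, z axes, in that order (R = Rz(yaw) Ry(pitch) Rx(roll)).
In Python, from bench import * gives the robot as it stands. The module is installed in compiled form; this text tells all that it offers.
- The arm moves only by the shell command python3 -m pendant 'ROWS'. ROWS is JSON, a list of rows, each a list of 3 entries, a list of its own where there are three numbers: the shift along the tool's x, y, z in cm, then the turn, a rotation vector about the tool's x, y, z in rad, then the opening in per cent of the stroke, from 0 (shut) to 100 (fully open). In form: [[[dx, dy, dz], [rx, ry, rz], gripper], ...]. A call has 1 to 5 rows; each row is the pose to reach, as a shift and turn from the pose measured when the call began, along the tool's axes at that moment; what a row does not reach only later rows make up. A row lasts 1/8 s, in which the tool goes at most 62.5 mm and 10.7 degrees, less where a joint would pass 70% of its speed; a pose out of reach is approached as far as the arm can. A call with a gripper value outside its range is refused whole. The fingers move at their own pace and stop on an object; the grip force is fixed at half the most. Time passes only in rows, so rows that repeat a pose let the fingers close. It gives the time, the measured TCP pose, the force and the opening at its end, in the units of the state.
- state(): the state, without advancing time (a new reading comes with each control period).
- get_image(name): name is "side" or "top"; returns the picture (480x640x3 uint8, red, green, blue); there is no depth.
- get_calibration(name): a dict with "mtx" (3x3 intrinsics, pixels), "eye" and "rotation" of the camera in the world. Camera axes: x right, y up, looking along -z (the intrinsics and any distortion apply to the point x, -y, -z); pixel columns grow to the right and rows downward; lengths in m; the calibration is good to about 2 mm. A picture is of the moment at which its call begins. get_calibration takes no time and is no camera call.
- hand_in(): hands the job in, once; it reports no verdict.
The state is a dict: "time_s": time; "joint_positions": joint angles; "qvel": joint speeds; "joint_torque": joint torques, N m; "tcp_pos": TCP position; "ee_rot": TCP orientation; "contact_force": force on the tool from outside, world axes, zero at the start; "torque": the same for the moment, N m; "gripper_width": opening from 0.0 (shut) to 1.0 (fully open).
Only numpy, scipy, OpenCV 4.12 (cv2) and the standard library are available. Lean on these libraries where they do the work, as an engineer would, in place of code of your own. Each camera call takes 0.05 s, during which the arm holds its last target.

## Working session

There is one attempt and no reset: what is moved stays moved. The work goes in short steps, Python scripts to look and compute and a shell command to move; the robot and the scene stay as the last step left them, time stands still between calls to the robot, and variables do not carry over. Pictures are saved under pics/ and viewed, and the job is handed in when it is done.

```bash
mkdir -p pics
python3 - <<'E'
from bench import *
import cv2
print(state())
for n in("top","side"):
    im=get_image(n); cv2.imwrite(f"pics/{n}0.png",im[:,:,::-1]); print(n,get_calibration(n))
E
```

```text
{'time_s': 0.0, 'joint_positions': array([-6.97064177e+01,  2.01261541e+01,  9.46768219e+01, -5.21827519e-04,
        6.52655058e+01, -4.84562469e+00]), 'qvel': array([ 0.16649144, -0.00081096, -0.01558194, -0.02919473,  0.08393856,
        0.01282553]), 'joint_torque': array([ 4.24850541e-04, -5.06100976e+01, -2.91402805e+01, -2.88892716e-05,
        4.66736019e-03, -8.42454938e-06]), 'tcp_pos': array([ 0.23358107, -0.49760363,  0.25574189]), 'ee_rot': array([-1.79931723e+02, -5.31274613e-03,  2.51394225e+01]), 'contact_force': array([-0.34292267, -0.39975707, -0.48211484]), 'torque': array([-0.01139397,  0.03961938,  0.0186055 ]), 'gripper_width': 0.9995657109831416}
top {'mtx': array([[540.01527864,   0.        , 331.4554968 ],
       [  0.        , 540.01527864, 243.56778134],
       [  0.        ,   0.        ,   1.        ]]), 'eye': array([0.41712192, 0.0190734 , 1.00994447]), 'rotation': array([  8.28445647,  -1.10921464, -91.36542478])}
side {'mtx': array([[522.59154766,   0.        , 312.83082212],
       [  0.        , 522.59154766, 238.7937217 ],
       [  0.        ,   0.        ,   1.        ]]), 'eye': array([0.47464197, 0.68259899, 0.61108397]), 'rotation': array([  51.42547798,    0.42417695, -175.52605339])}
```

View pics/top0.png

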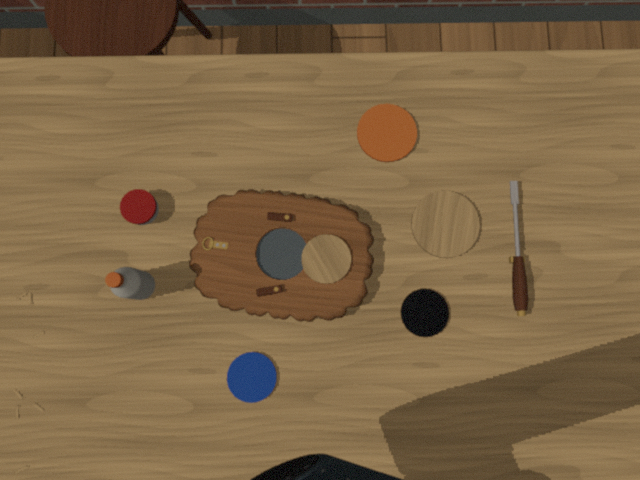

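View pics/side0.png

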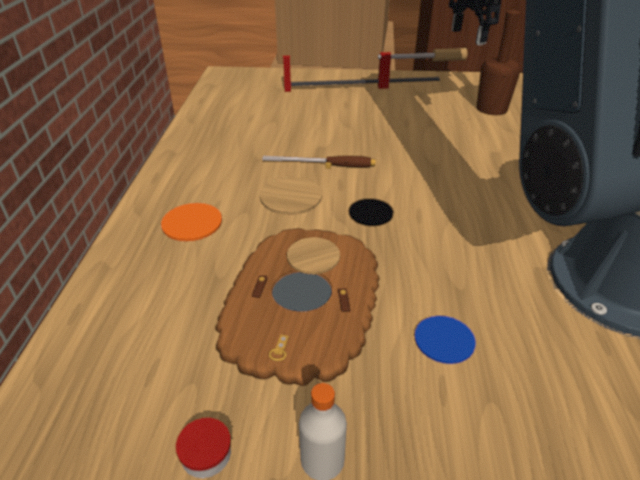

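Discs in the top view: orange (387,133), blue (252,377), black (425,313), large pale (446,223), and small pale (327,259) on the frame. The small pale one fits, since it is not an excluded colour and is the smaller of the rest. I'll confirm in an enlarged crop.

```bash
cat > h.py <<'E'
from bench import *
import cv2, numpy as np
from scipy.spatial.transform import Rotation as R
def ray(n,u,v,z):
    c=get_calibration(n);K=np.array(c['mtx']);M=R.from_euler('xyz',c['rotation'],degrees=True).as_matrix()
    p=np.linalg.inv(K)@[u,v,1]; d=M@[p[0],-p[1],-p[2]]
    e=np.array(c['eye']); return e+d*(z-e[2])/d[2]
def proj(n,P):
    c=get_calibration(n);K=np.array(c['mtx']);M=R.from_euler('xyz',c['rotation'],degrees=True).as_matrix()
    q=M.T@(np.array(P)-c['eye']); q=K@[q[0],-q[1],-q[2]]; return q[:2]/q[2]
def crop(n,x0,y0,w,h,s,out,im=None):
    im=get_image(n) if im is None else im
    cv2.imwrite(out,cv2.resize(im[y0:y0+h,x0:x0+w,::-1],None,fx=s,fy=s,interpolation=cv2.INTER_CUBIC))
E
python3 - <<'E'
from h import *
crop("top",180,180,200,150,4,"pics/c0.png",cv2.imread("pics/top0.png")[:,:,::-1])
crop("side",210,220,180,160,4,"pics/c1.png",cv2.imread("pics/side0.png")[:,:,::-1])
E
```

```text
(no output)
```

View pics/c0.png

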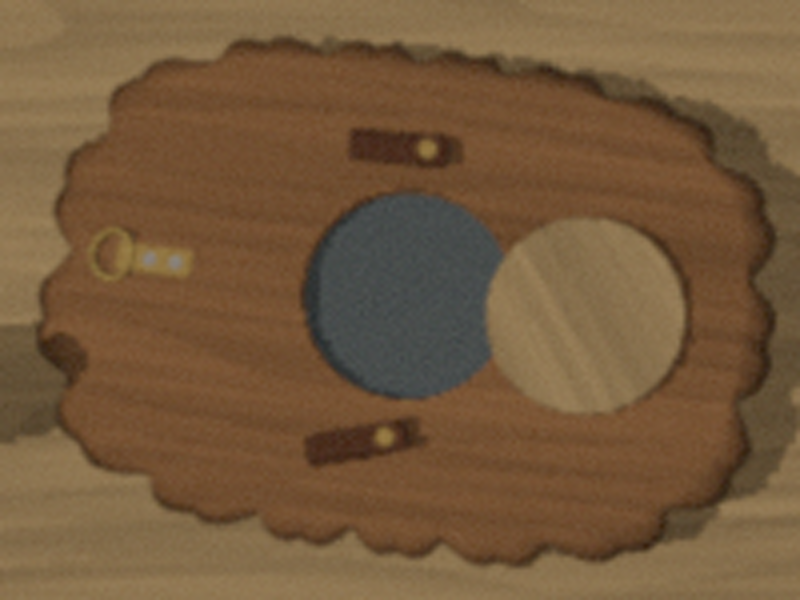

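View pics/c1.png

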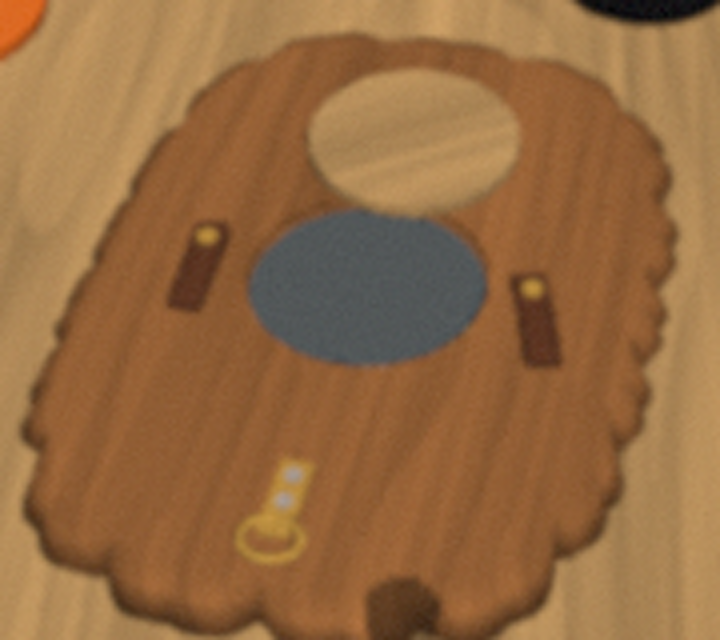

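Run:
```python
from h import *
g=lambda x,y,z:ray("top",180+(x-1.5)/4,180+(y-1.5)/4,z)
s=lambda x,y,z:ray("side",210+(x-1.5)/4,220+(y-1.5)/4,z)
A=g(427,149,.0435);B=g(385,438,.0435)
print("A R",A,s(207,236,.0435));print("B L",B,s(532,289,.0435), np.linalg.norm(A-B))
print("mid",(A+B)/2); y=(B-A)[:2];y/=np.linalg.norm(y);print("frame yaw",np.degrees(np.arctan2(-y[0],y[1])), 'x',(y[1],-y[0]))
print("ring",g(110,253,.036))
print("recess",g(408,295,.034))
print("disc",g(586,314,.040),s(415,141,.04))
for p in [(352,146),(306,450)]: print("tips",g(*p,.0415))
for n,z in(("tin",0),):print(ray("top",138,207,.029))
print('glue',ray("top",115,280,.14)); print(proj("top",state()["tcp_pos"]))
```

```text
A R [0.60815901 0.07784221 0.0435    ] [0.60812572 0.08042241 0.0435    ]
B L [0.4773877  0.09808702 0.0435    ] [0.47818897 0.10131964 0.0435    ] 0.13232908707846897
mid [0.54277335 0.08796461 0.0435    ]
frame yaw 81.19985326808624 x (np.float64(0.15298836709196353), np.float64(0.9882279896534678))
ring [0.56448495 0.22247345 0.036     ]
recess [0.54264883 0.08784244 0.034     ]
disc [0.53150507 0.0072037  0.04      ] [0.53040249 0.01237972 0.04      ]
tips [0.61062825 0.11205139 0.0415    ]
tips [0.47296525 0.13346797 0.0415    ]
[0.63499517 0.35125187 0.029     ]
glue [0.49176737 0.34693558 0.14      ]
[705.20229633 449.91392238]
```

The crop confirms the target: the small pale disc at top pixel ≈(326,258). Its edge overlaps the recess, and the ring is on the left, so frame +x is about world +y. I'll cradle the disc with two half-open fingers from its far side and push it along frame +x.

```bash
cat >> h.py <<'E'
O=np.array([.5427,.0881]);X=np.array([.153,.988]);Y=np.array([-.988,.153])
def W(fx,fy,z): return np.r_[O+X*fx/1000+Y*fy/1000,z]
def move(P,yaw):
    s=state();M=R.from_euler('xyz',s['ee_rot'],degrees=True)
    T=R.from_euler('xyz',[180,0,yaw],degrees=True)
    d=M.inv().apply(np.array(P)-s['tcp_pos'])*100
    print("shift cm",d.round(2),"turn",(M.inv()*T).as_rotvec().round(3),"world",np.round(P,4))
def F():
    s=state();p=s['tcp_pos'];v=p[:2]-O
    print("t",round(s['time_s'],2),"frame xy mm",(v@X*1000).round(1),(v@Y*1000).round(1),"z",(p[2]*1000).round(1),"yaw",s['ee_rot'].round(1),"F",s['contact_force'].round(1),"g",round(s['gripper_width'],3))
E
python3 -c "
from h import *
F();move(W(-136,-1,.15),81.2)"
```

```text
t 0.1 frame xy mm -626.0 215.8 z 255.8 yaw [-179.9   -0.    25.1] F [-0.5 -0.5  0.4] g 0.999
shift cm [ 45.36 -28.54  10.62] turn [-0.001 -0.001 -0.978] world [ 0.5229 -0.0464  0.15  ]
```

```bash
python3 -m pendant '[[[9,-5.7,2.1],[0,0,-0.18],60],[[18,-11.4,4.2],[0,0,-0.36],60],[[27,-17.1,6.3],[0,0,-0.54],60],[[36,-22.8,8.4],[0,0,-0.72],60],[[45.36,-28.54,10.6],[0,0,-0.978],60]]'
python3 -c "
from h import *
F();move(W(-136,-1,.15),81.2)"
```

```text
time_s: 0.72
tcp_pos: [0.3992, -0.2376, 0.1952]
ee_rot: [-180.0, -0.0, 77.5]
contact_force: [1.6, -0.2, 0.6]
gripper_width: 0.6
t 0.72 frame xy mm -343.8 91.9 z 195.2 yaw [-180.    -0.    77.5] F [ 1.6 -0.2  0.6] g 0.6
shift cm [21.34  7.92  4.54] turn [-0.    -0.001 -0.065] world [ 0.5229 -0.0464  0.15  ]
```

```bash
python3 -m pendant '[[[21.3,7.9,4.5],[0,0,-0.065],60],[[21.3,7.9,4.5],[0,0,-0.065],60],[[21.3,7.9,4.5],[0,0,-0.065],60],[[21.3,7.9,4.5],[0,0,-0.065],60],[[21.3,7.9,4.5],[0,0,-0.065],60]]'
python3 -c "
from h import *
F();move(W(-136,-1,.08),81.2)"
```

```text
time_s: 1.35
tcp_pos: [0.5231, -0.0445, 0.1494]
ee_rot: [-179.9, -0.1, 81.4]
contact_force: [-0.8, -0.5, 0.1]
gripper_width: 0.595
t 1.35 frame xy mm -134.0 -0.9 z 149.4 yaw [-1.799e+02 -1.000e-01  8.140e+01] F [-0.8 -0.5  0.1] g 0.595
shift cm [-0.2   0.02  6.94] turn [-0.002 -0.001  0.003] world [ 0.5229 -0.0464  0.08  ]
```

```bash
python3 -m pendant '[[[-0.2,0,3],[0,0,0],60],[[-0.2,0,6],[0,0,0],60],[[-0.2,0,6.9],[0,0,0],60],[[-0.2,0,6.9],[0,0,0],60]]'
python3 -c "
from h import *
F()
crop('side',210,140,240,180,3.3,'pics/s1.png');crop('top',180,180,220,165,3.6,'pics/t1.png')"
```

```text
time_s: 1.85
tcp_pos: [0.5225, -0.0468, 0.0805]
ee_rot: [-179.9, -0.1, 81.4]
contact_force: [0.5, 0.7, 0.5]
gripper_width: 0.598
t 1.85 frame xy mm -136.4 -0.7 z 80.5 yaw [-1.799e+02 -1.000e-01  8.140e+01] F [0.5 0.7 0.5] g 0.598
```

View pics/s1.png

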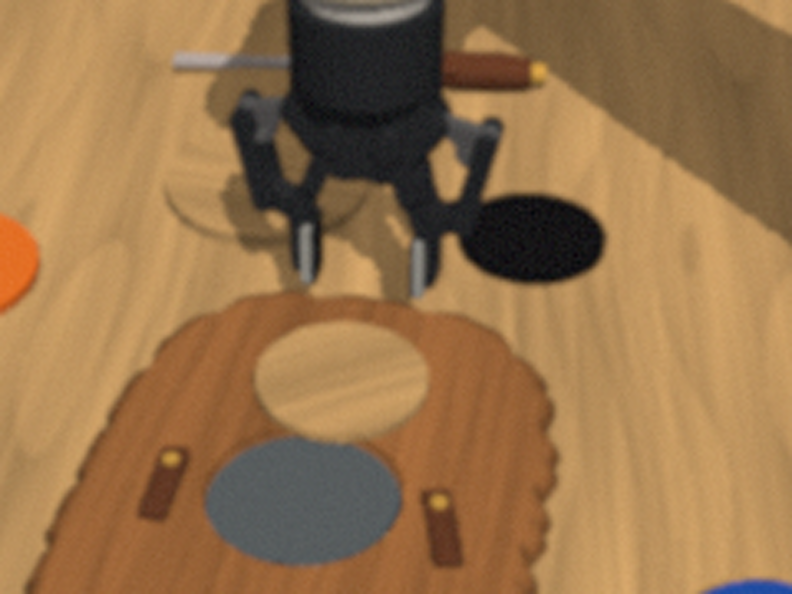

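View pics/t1.png

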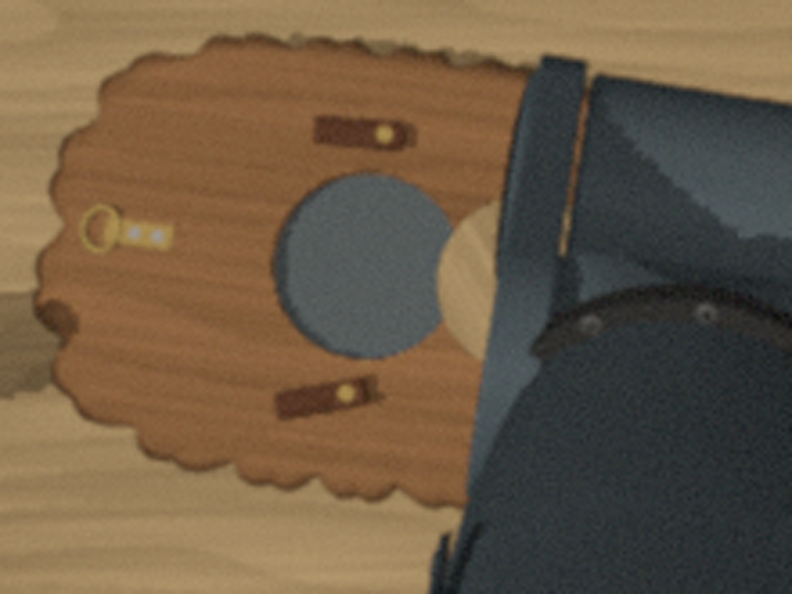

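The side view shows both fingertips hovering behind the disc, with tips at about pixel (303,225) and (337,230), clear of its edge. Next I'll estimate the tip height.

```bash
python3 -c "
from h import *
for z in (.06,.065,.07,.075): print(z,proj('side',W(-125.4,25.5,z)),proj('side',W(-125.4,-25.5,z)))"
```

```text
0.06 [333.81336709 230.29544533] [305.1358989  226.36007282]
0.065 [333.86463191 227.99289419] [305.08817749 224.06780491]
0.07 [333.91625365 225.67431196] [305.04012728 221.759743  ]
0.075 [333.96823605 223.33953062] [304.99174485 219.43572327]
```

```bash
python3 -m pendant '[[[0,0,1.2],[0,0,0],60],[[0,0,1.9],[0,0,0],60],[[0,0,2.2],[0,0,0],60],[[0,0,2.2],[0,0,0],60]]'; python3 -m pendant '[[[0,0,0.1],[0,0,0],60],[[0,0,0.2],[0,0,0],60]]';python3 -m pendant '[[[0,0,0.1],[0,0,0],60],[[0,0,0.1],[0,0,0],60]]'
```

```text
time_s: 2.45
tcp_pos: [0.523, -0.0467, 0.0592]
ee_rot: [-180.0, -0.1, 81.4]
contact_force: [-0.4, 0.6, 0.2]
gripper_width: 0.595
time_s: 2.7
tcp_pos: [0.5231, -0.0467, 0.0572]
ee_rot: [-180.0, -0.1, 81.4]
contact_force: [-0.6, 0.6, 0.3]
gripper_width: 0.596
time_s: 2.95
tcp_pos: [0.5231, -0.0467, 0.0562]
ee_rot: [-180.0, -0.1, 81.4]
contact_force: [0.1, -0.4, -0.3]
gripper_width: 0.601
```

```bash
for i in 1; do python3 -m pendant '[[[0,0,0.1],[0,0,0],60],[[0,0,0.1],[0,0,0],60]]';python3 -m pendant '[[[0,0,0.1],[0,0,0],60],[[0,0,0.1],[0,0,0],60]]'; python3 -c "
from h import *
F()
crop('side',270,180,100,75,8,'pics/s2.png')"; done
```

```text
time_s: 3.2
tcp_pos: [0.5233, -0.0467, 0.0558]
ee_rot: [-180.0, -0.1, 81.4]
contact_force: [-2.7, -0.0, 8.3]
gripper_width: 0.6
time_s: 3.45
tcp_pos: [0.5233, -0.0467, 0.0557]
ee_rot: [-180.0, -0.1, 81.4]
contact_force: [-4.7, 0.9, 15.6]
gripper_width: 0.6
t 3.45 frame xy mm -136.1 -1.4 z 55.7 yaw [-1.80e+02 -1.00e-01  8.14e+01] F [-4.7  0.9 15.6] g 0.6
```

View pics/s2.png

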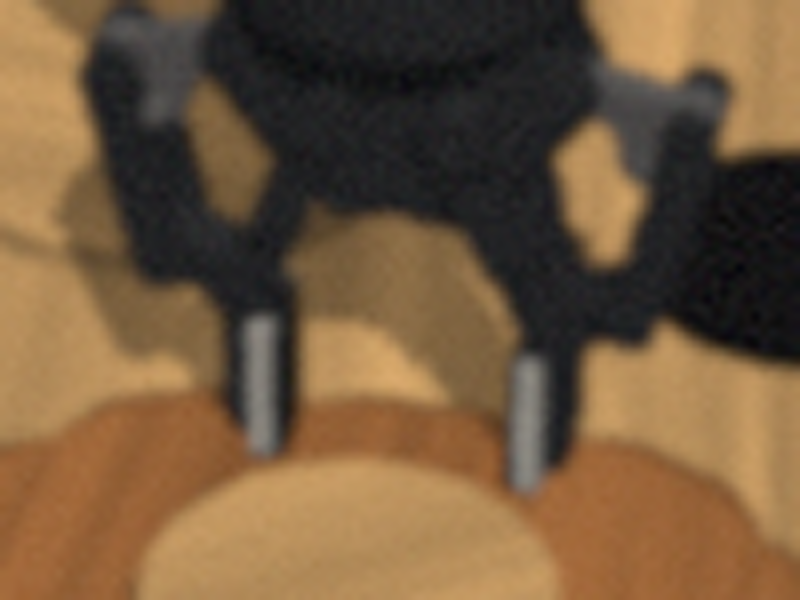

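Contact is at TCP z≈0.0558, so tips_ahead is about 21.8 mm. I'll raise 1.6 mm and push.

```bash
python3 -m pendant '[[[0,0,-0.16],[0,0,0],60],[[0,0,-0.16],[0,0,0],60]]'; python3 -m pendant '[[[0.7,-0.02,0],[0,0,0],60],[[1.4,-0.04,0],[0,0,0],60],[[2.1,-0.06,0],[0,0,0],60],[[2.8,-0.08,0],[0,0,0],60],[[3.5,-0.1,0],[0,0,0],60]]'
python3 -c "
from h import *
F();move(W(-60,-1,.0572),81.2)
crop('side',210,180,180,135,4.4,'pics/s3.png')"
```

```text
time_s: 3.75
tcp_pos: [0.5234, -0.0467, 0.0574]
ee_rot: [180.0, -0.1, 81.4]
contact_force: [0.7, 0.5, -1.5]
gripper_width: 0.603
time_s: 4.38
tcp_pos: [0.5277, -0.0114, 0.0574]
ee_rot: [180.0, -0.1, 81.4]
contact_force: [0.5, 0.2, -0.1]
gripper_width: 0.6
t 4.38 frame xy mm -100.6 -0.4 z 57.4 yaw [ 1.80e+02 -1.00e-01  8.14e+01] F [ 0.5  0.2 -0.1] g 0.6
shift cm [4.06 0.08 0.03] turn [ 0.    -0.001  0.003] world [0.5345 0.0287 0.0572]
```

View pics/s3.png

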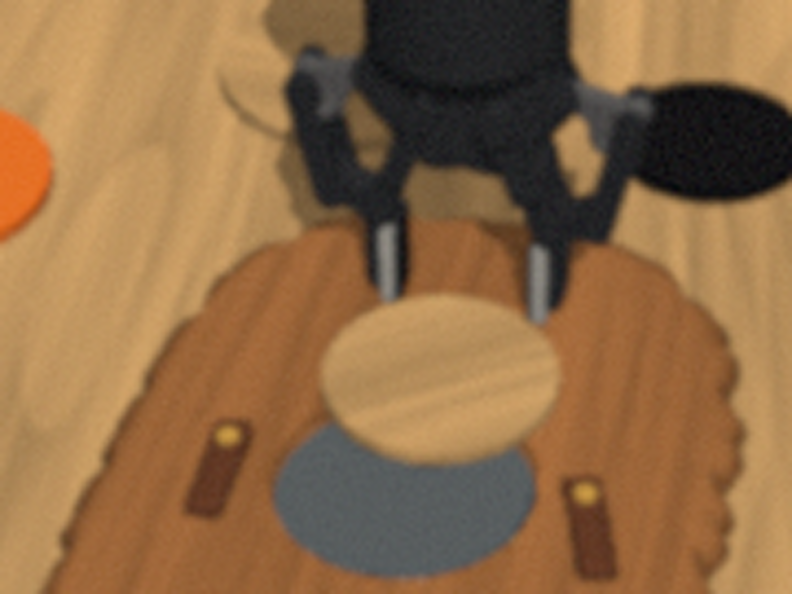

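The disc is cradled and sliding, with its front edge over the recess at about crop (435,465). I'll keep pushing.

```bash
python3 -m pendant '[[[0.7,0.02,0],[0,0,0],60],[[1.4,0.03,0],[0,0,0],60],[[2.1,0.04,0],[0,0,0],60],[[2.8,0.05,0],[0,0,0],60],[[3.6,0.06,0],[0,0,0],60]]'
python3 -c "
from h import *
F();move(W(-48,-0.5,.0572),81.2)
crop('side',210,180,180,135,4.4,'pics/s4.png')"
```

```text
time_s: 5.05
tcp_pos: [0.5338, 0.0251, 0.0575]
ee_rot: [180.0, -0.1, 81.4]
contact_force: [0.1, 0.2, 0.7]
gripper_width: 0.601
t 5.05 frame xy mm -63.6 -0.8 z 57.5 yaw [ 1.80e+02 -1.00e-01  8.14e+01] F [0.1 0.2 0.7] g 0.601
shift cm [ 1.56 -0.03  0.04] turn [ 0.    -0.001  0.004] world [0.5358 0.0406 0.0572]
```

View pics/s4.png

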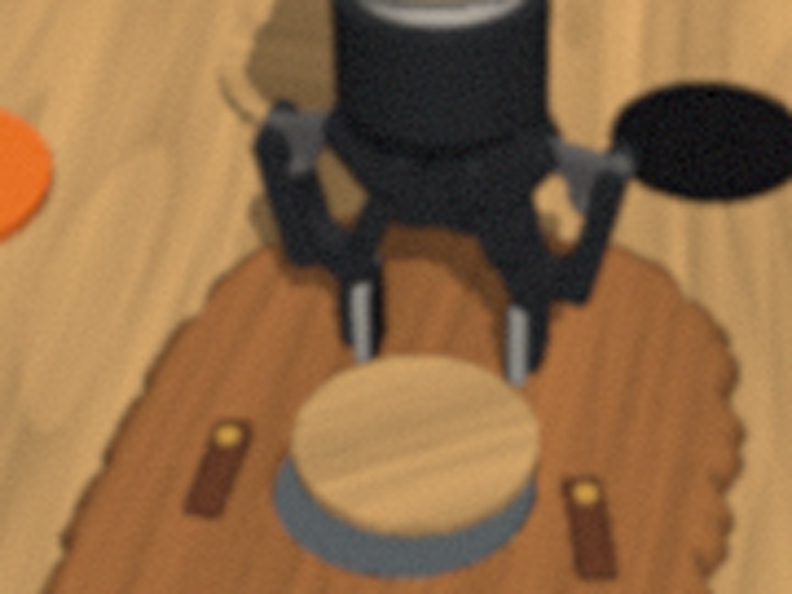

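```bash
python3 -m pendant '[[[0.4,0,0],[0,0,0],60],[[0.8,0,0],[0,0,0],60],[[1.2,0,0],[0,0,0],60],[[1.45,0,0],[0,0,0],60],[[1.5,0,0],[0,0,0],60]]'
python3 -c "
from h import *
F()
crop('side',210,180,180,135,4.4,'pics/s5.png')"
```

```text
time_s: 5.72
tcp_pos: [0.5362, 0.0408, 0.0576]
ee_rot: [180.0, -0.1, 81.4]
contact_force: [-0.2, 0.0, 0.2]
gripper_width: 0.598
t 5.72 frame xy mm -47.8 -0.8 z 57.6 yaw [ 1.80e+02 -1.00e-01  8.14e+01] F [-0.2  0.   0.2] g 0.598
```

View pics/s5.png

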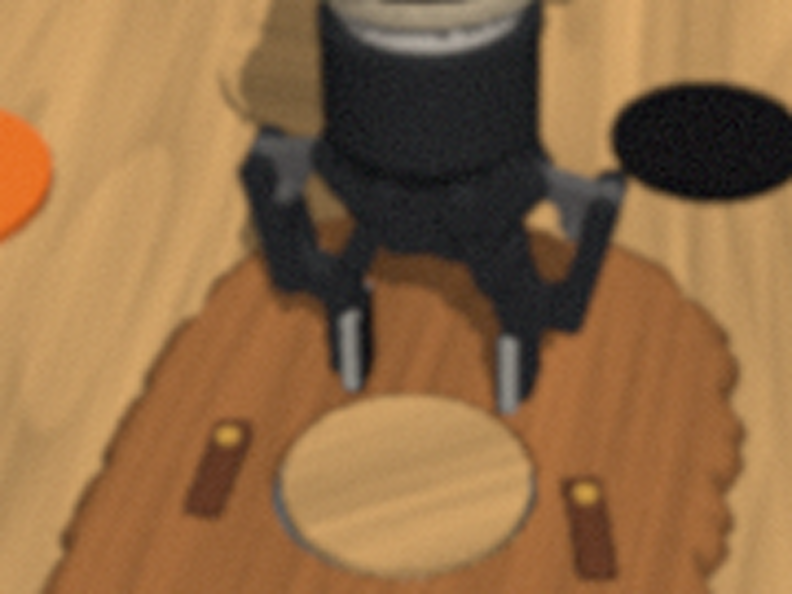

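The disc appears to lie within the recess outline, with a thin grey crescent at lower left. I'll back off to check.

```bash
python3 -m pendant '[[[-1,0,0],[0,0,0],60],[[-2,0,-3],[0,0,0],60],[[-8,0,-6],[0,0,0],30],[[-14,0,-6],[0,0,0],0],[[-19,0,-6],[0,0,0],0]]'
python3 -c "
from h import *
F()
crop('side',250,250,100,75,8,'pics/s6.png');crop('top',220,200,120,90,6.6,'pics/t6.png')"
```

```text
time_s: 6.4
tcp_pos: [0.5072, -0.1499, 0.1179]
ee_rot: [179.9, -0.0, 81.4]
contact_force: [0.2, -0.5, 0.1]
gripper_width: 0.003
t 6.4 frame xy mm -240.6 -1.3 z 117.9 yaw [179.9  -0.   81.4] F [ 0.2 -0.5  0.1] g 0.003
```

View pics/s6.png

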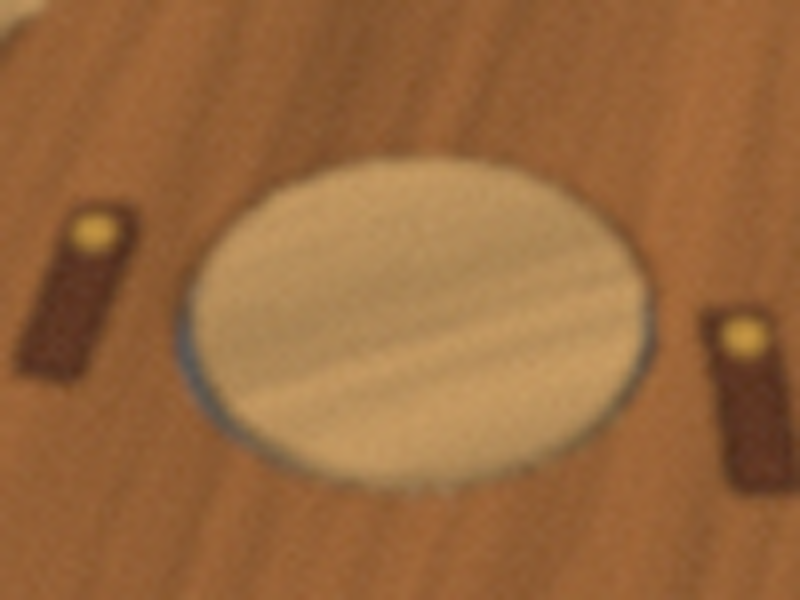

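View pics/t6.png

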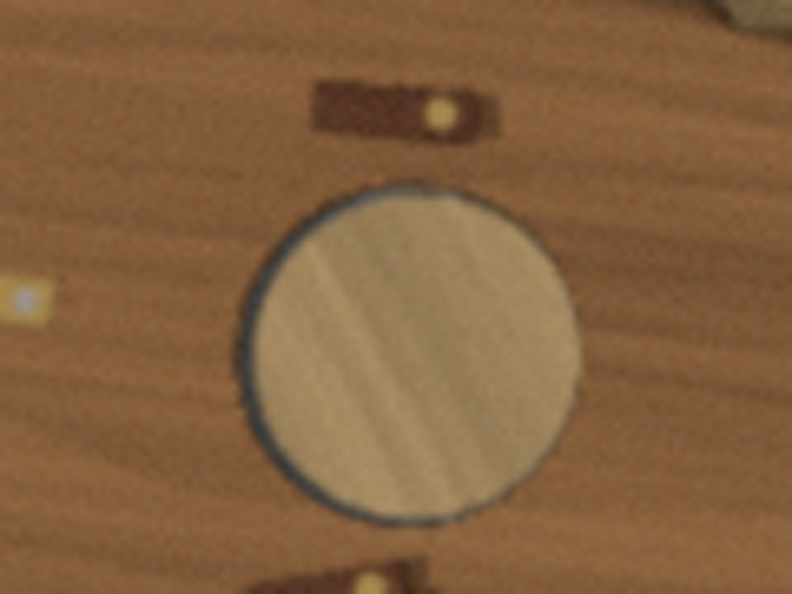

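Run:
```python
from h import *
for n,f in(("top",None),("side",None)):
    im=get_image(n).astype(float); 
    hsv=cv2.cvtColor(im.astype(np.uint8),cv2.COLOR_RGB2HSV)
    u,v=proj(n,W(0,0,.033)).astype(int)
    m=((im[:,:,1]/im[:,:,0])>.70)&(im[:,:,0]>95)&(im[:,:,2]<im[:,:,0]*.75)
    m=m.astype(np.uint8)
    _,l,st,c=cv2.connectedComponentsWithStats(m); k=l[v,u]; print(n,(u,v),st[k],c[k])
    cn=max(cv2.findContours((l==k).astype(np.uint8),0,1)[0],key=len)
    hull=cv2.convexHull(cn)[:,0]
    for z in(.033,.036,.040):
        P=np.array([ray(n,a,b,z)[:2] for a,b in hull]); e=cv2.fitEllipse((P*1e5).astype(np.float32))
        v=np.array(e[0])/1e5-O; print(z,"centre frame mm",(v@X*1e3).round(1),(v@Y*1e3).round(1),"axes",np.array(e[1])/100,e[2])
```

```text
top (np.int64(281), np.int64(253)) [     0     21    640    459 222516] [307.24853044 235.88981916]
0.033 centre frame mm -405.2 -83.9 axes [ 857.39390625 5502.388125  ] 179.45765686035156
0.036 centre frame mm -404.3 -83.3 axes [ 854.76101563 5485.493125  ] 179.45765686035156
0.04 centre frame mm -403.0 -82.5 axes [ 851.25046875 5462.96625   ] 179.45765686035156
side (np.int64(301), np.int64(288)) [ 272  269   60   43 2003] [301.67348977 290.22566151]
0.033 centre frame mm 1.2 -0.3 axes [94.41182617 96.51078125] 3.4770991802215576
0.036 centre frame mm 4.2 0.5 axes [93.92186523 96.00994141] 3.477139949798584
0.04 centre frame mm 8.2 1.6 axes [93.26859375 95.34213867] 3.4769022464752197<stdin>:6: RuntimeWarning: divide by zero encountered in divide
<stdin>:6: RuntimeWarning: invalid value encountered in divide
```

Run:
```python
from h import *
g=lambda x,y,z:ray("top",220+(x-2.8)/6.6,200+(y-2.8)/6.6,z)
for z in(.033,.036): 
    v=g(416.5,356,z)[:2]-O; print(z,v@X,v@Y)
s=(g(440,115,.0435)+g(371,585,.0435))[:2]/2-O; print("screws",s@X,s@Y)
for n in("L",):
    d=(g(416.5+5,190,.033)-g(416.5-5,522,.033))[:2];e=(g(253,350,.033)-g(580,362,.033))[:2];print(np.linalg.norm(d),np.linalg.norm(e))
```

```text
0.033 -0.0021132211658736262 -0.00010393069928508084
0.036 -0.0023751557101863727 0.00024495504872108705
screws 0.00017440303799518374 -0.0007567028697517686
0.09231217690720048 0.0901491975697706
```

The disc is seated: centre about (−2.2, 0) mm, so inside the 3 mm play and consistent at z=0.033. Next is the buttons with shut fingers. I'll go to a clear spot on the frame at (72,0) to probe the shut-tip height and see the finger thickness.

```bash
python3 -c "
from h import *
F();move(W(73,0,.11),81.2)"
```

```text
t 6.6 frame xy mm -239.0 -1.2 z 117.3 yaw [ 1.80e+02 -1.00e-01  8.13e+01] F [-0.1  0.  -0.4] g 0.003
shift cm [31.2  -0.07  0.77] turn [ 0.    -0.001  0.002] world [0.5539 0.1602 0.11  ]
```

```bash
python3 -m pendant '[[[6,0,0],[0,0,0],0],[[12,0,0],[0,0,0],0],[[18,0,0],[0,0,0],0],[[24,0,0],[0,0,0],0],[[30,0,0],[0,0,0],0]]'
python3 -m pendant '[[[2,0,2],[0,0,0],0],[[2,0,3],[0,0,0],0],[[2,0,3.6],[0,0,0],0],[[2,0,3.6],[0,0,0],0]]'
python3 -c "
from h import *
F();move(W(73,0,.065),81.2)
crop('side',200,220,200,150,4,'pics/s7.png')"
```

```text
time_s: 7.22
tcp_pos: [0.5523, 0.1513, 0.1177]
ee_rot: [180.0, -0.1, 81.4]
contact_force: [0.3, -1.3, 0.1]
gripper_width: -0.001
time_s: 7.72
tcp_pos: [0.5551, 0.1703, 0.0816]
ee_rot: [-180.0, -0.1, 81.3]
contact_force: [0.6, -0.5, 0.3]
gripper_width: 0.001
t 7.72 frame xy mm 83.1 0.3 z 81.6 yaw [-1.80e+02 -1.00e-01  8.13e+01] F [ 0.6 -0.5  0.3] g 0.001
shift cm [-1.01  0.03  1.66] turn [-0.001 -0.001  0.002] world [0.5539 0.1602 0.065 ]
```

View pics/s7.png

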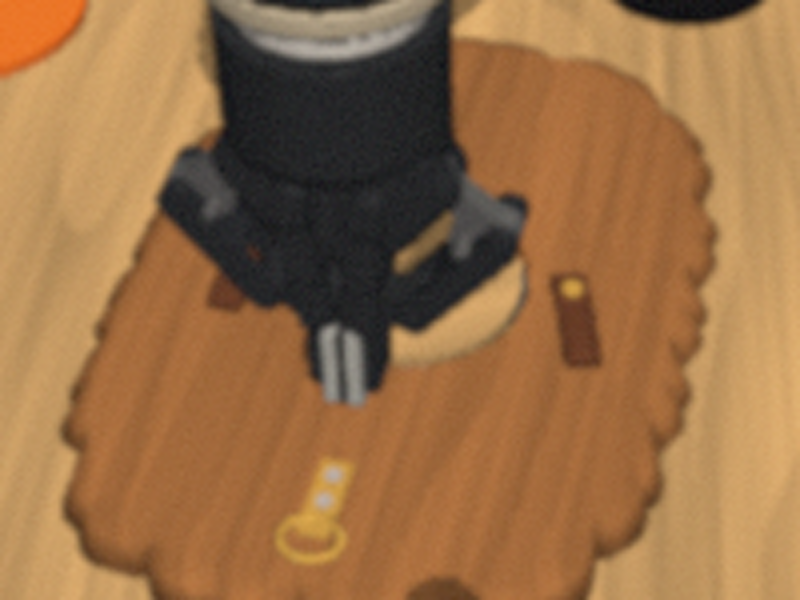

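```bash
python3 -m pendant '[[[-1,0,0.5],[0,0,0],0],[[-1,0,1],[0,0,0],0],[[-1,0,1],[0,0,0],0]]'; python3 -c "
from h import *
for z in (.05,.055,.06,.065): print(z,proj('side',W(94-3,0,z)))"
```

```text
time_s: 8.15
tcp_pos: [0.5537, 0.1601, 0.0716]
ee_rot: [-180.0, -0.1, 81.3]
contact_force: [-0.1, -0.5, 0.1]
gripper_width: -0.001
0.05 [286.14329405 323.45444746]
0.055 [286.00568862 321.06744581]
0.06 [285.86692702 318.66038823]
0.065 [285.7269946  316.23302089]
```

```bash
python3 -m pendant '[[[0,0,0.4],[0,0,0],0],[[0,0,0.7],[0,0,0],0],[[0,0,0.7],[0,0,0],0]]'; python3 -m pendant '[[[0,0,0.1],[0,0,0],0],[[0,0,0.2],[0,0,0],0]]'; python3 -m pendant '[[[0,0,0.1],[0,0,0],0],[[0,0,0.1],[0,0,0],0]]'
```

```text
time_s: 8.52
tcp_pos: [0.5535, 0.1602, 0.0643]
ee_rot: [-179.9, -0.1, 81.3]
contact_force: [0.2, -0.2, -0.3]
gripper_width: 0.0
time_s: 8.78
tcp_pos: [0.5536, 0.1602, 0.0623]
ee_rot: [-180.0, -0.1, 81.3]
contact_force: [0.2, 0.1, -0.6]
gripper_width: -0.001
time_s: 9.02
tcp_pos: [0.5535, 0.1602, 0.0612]
ee_rot: [-179.9, -0.1, 81.3]
contact_force: [-0.8, 0.6, -0.4]
gripper_width: 0.0
```

```bash
python3 -m pendant '[[[0,0,0.1],[0,0,0],0],[[0,0,0.1],[0,0,0],0]]'; python3 -m pendant '[[[0,0,0.1],[0,0,0],0],[[0,0,0.1],[0,0,0],0]]'
```

```text
time_s: 9.28
tcp_pos: [0.5535, 0.1602, 0.0602]
ee_rot: [-179.9, -0.1, 81.3]
contact_force: [-0.3, -0.1, 0.6]
gripper_width: 0.002
time_s: 9.52
tcp_pos: [0.5535, 0.1602, 0.0592]
ee_rot: [-179.9, -0.1, 81.3]
contact_force: [-0.6, -0.3, -0.6]
gripper_width: 0.001
```

```bash
python3 -m pendant '[[[0,0,0.1],[0,0,0],0],[[0,0,0.1],[0,0,0],0]]'; python3 -m pendant '[[[0,0,0.1],[0,0,0],0],[[0,0,0.1],[0,0,0],0]]'
```

```text
time_s: 9.78
tcp_pos: [0.5536, 0.1602, 0.0591]
ee_rot: [-179.9, -0.1, 81.3]
contact_force: [-4.6, -1.0, 12.8]
gripper_width: 0.001
time_s: 10.02
tcp_pos: [0.5536, 0.1602, 0.059]
ee_rot: [-179.9, -0.1, 81.3]
contact_force: [-5.3, -1.8, 13.7]
gripper_width: 0.0
```

Shut contact is at 0.0591. I'll push the buttons at TCP z 0.0625, with the tips about 3.4 mm above the frame. Next are the waypoints for the left button.

```bash
cat >> h.py <<'E'
def wp(th,side,r=28,h=14): # side +1 left, -1 right ; TCP frame mm
    u=np.array([np.sin(th),-np.cos(th)]);n=np.array([np.cos(th),np.sin(th)])
    p=np.array([0,66])+r*u+7*n+np.array([11,h]); return p*[1,side]
E
python3 -c "
from h import *
for t in (1.85,1.4,1.05,.7,.35,0): print(t,wp(t,1).round(1))
F();move(W(36,108,.10),81.2)"
```

```text
1.85 [36.  94.4]
1.4 [39.8 82.1]
1.05 [38.8 72.1]
0.7 [34.4 63.1]
0.35 [27.2 56.1]
0 [18. 52.]
t 10.03 frame xy mm 72.9 0.3 z 59.0 yaw [-1.799e+02 -1.000e-01  8.130e+01] F [-5.3 -1.8 13.7] g 0.0
shift cm [ -3.67 -10.78  -4.09] turn [-0.001 -0.001  0.002] world [0.4415 0.1402 0.1   ]
```

```bash
python3 -m pendant '[[[0,0,-3],[0,0,0],0],[[-2,-5,-4],[0,0,0],0],[[-3.7,-10.6,-4],[0,0,0],0],[[-3.7,-10.6,-4],[0,0,0],0],[[-3.7,-10.6,-4],[0,0,0],0]]'; python3 -c "
from h import *
F();move(W(36,106,.0625),81.2)"
```

```text
time_s: 10.65
tcp_pos: [0.444, 0.1398, 0.0995]
ee_rot: [180.0, -0.1, 81.3]
contact_force: [0.3, 0.3, 0.3]
gripper_width: -0.001
t 10.65 frame xy mm 36.0 105.4 z 99.5 yaw [ 1.80e+02 -1.00e-01  8.13e+01] F [0.3 0.3 0.3] g -0.001
shift cm [-0.   -0.06  3.7 ] turn [ 0.001 -0.001  0.002] world [0.4435 0.1399 0.0625]
```

```bash
python3 -m pendant '[[[0,-0.1,2],[0,0,0],0],[[0,-0.1,3.4],[0,0,0],0],[[0,-0.1,3.7],[0,0,0],0],[[0,-0.1,3.7],[0,0,0],0]]'; python3 -c "
from h import *
F()
p=state()['tcp_pos']
for t in (1.85,1.4,1.05,.7,.35,0): move(W(*wp(t,1),.0625),81.2)
crop('side',250,220,200,150,4,'pics/s8.png')"
```

```text
time_s: 11.15
tcp_pos: [0.4434, 0.14, 0.0625]
ee_rot: [180.0, -0.1, 81.3]
contact_force: [0.2, 0.2, 0.4]
gripper_width: 0.003
t 11.15 frame xy mm 36.1 106.1 z 62.5 yaw [ 1.80e+02 -1.00e-01  8.13e+01] F [0.2 0.2 0.4] g 0.003
shift cm [-0.01  1.17 -0.  ] turn [ 0.    -0.001  0.002] world [0.4549 0.1381 0.0625]
shift cm [0.36 2.4  0.  ] turn [ 0.    -0.001  0.002] world [0.4676 0.14   0.0625]
shift cm [0.26 3.4  0.  ] turn [ 0.    -0.001  0.002] world [0.4774 0.1374 0.0625]
shift cm [-0.18  4.3   0.  ] turn [ 0.    -0.001  0.002] world [0.4856 0.1317 0.0625]
shift cm [-0.9  5.  -0. ] turn [ 0.    -0.001  0.002] world [0.4914 0.1235 0.0625]
shift cm [-1.82  5.41 -0.  ] turn [ 0.    -0.001  0.002] world [0.4941 0.1138 0.0625]
```

View pics/s8.png

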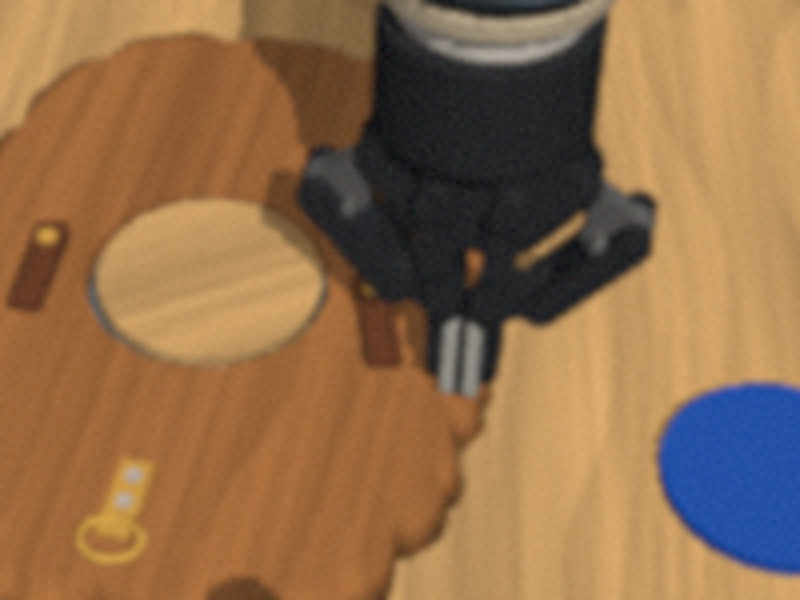

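The shut fingers stand outside the left button, with the tip at crop (460,390) and the button at (380,330). I'll sweep the first part.

```bash
python3 -m pendant '[[[0,0.6,0],[0,0,0],0],[[0,1.2,0],[0,0,0],0],[[0.36,1.8,0],[0,0,0],0],[[0.36,2.4,0],[0,0,0],0],[[0.3,3,0],[0,0,0],0]]'; python3 -c "
from h import *
F()
for t in (1.05,.7,.35,0,-.1): move(W(*wp(t,1),.0625),81.2)"
```

```text
time_s: 11.82
tcp_pos: [0.4738, 0.1385, 0.0627]
ee_rot: [180.0, -0.1, 81.3]
contact_force: [-0.6, 0.3, 0.6]
gripper_width: 0.0
t 11.82 frame xy mm 39.3 75.8 z 62.7 yaw [ 1.80e+02 -1.00e-01  8.13e+01] F [-0.6  0.3  0.6] g 0.0
shift cm [-0.05  0.37  0.02] turn [ 0.001 -0.002  0.002] world [0.4774 0.1374 0.0625]
shift cm [-0.49  1.27  0.02] turn [ 0.001 -0.002  0.002] world [0.4856 0.1317 0.0625]
shift cm [-1.22  1.97  0.02] turn [ 0.001 -0.002  0.002] world [0.4914 0.1235 0.0625]
shift cm [-2.13  2.37  0.02] turn [ 0.001 -0.002  0.002] world [0.4941 0.1138 0.0625]
shift cm [-2.42  2.43  0.02] turn [ 0.001 -0.002  0.002] world [0.4942 0.111  0.0625]
```

```bash
python3 -m pendant '[[[-0.1,0.6,0],[0,0,0],0],[[-0.5,1.27,0],[0,0,0],0],[[-1.2,1.97,0],[0,0,0],0],[[-1.7,2.2,0],[0,0,0],0],[[-2.1,2.37,0],[0,0,0],0]]'; python3 -m pendant '[[[0,0,0],[0,0,0],0]]'; python3 -c "
from h import *
F()
crop('side',250,220,200,150,4,'pics/s9.png')"
```

```text
time_s: 12.45
tcp_pos: [0.4945, 0.1138, 0.0628]
ee_rot: [179.9, -0.1, 81.3]
contact_force: [2.0, 4.5, -0.2]
gripper_width: -0.005
time_s: 12.58
tcp_pos: [0.4947, 0.1135, 0.0629]
ee_rot: [179.9, -0.1, 81.3]
contact_force: [1.5, 2.2, -0.5]
gripper_width: -0.003
t 12.57 frame xy mm 17.8 51.3 z 62.9 yaw [ 1.799e+02 -1.000e-01  8.130e+01] F [ 1.5  2.2 -0.5] g -0.003
```

View pics/s9.png

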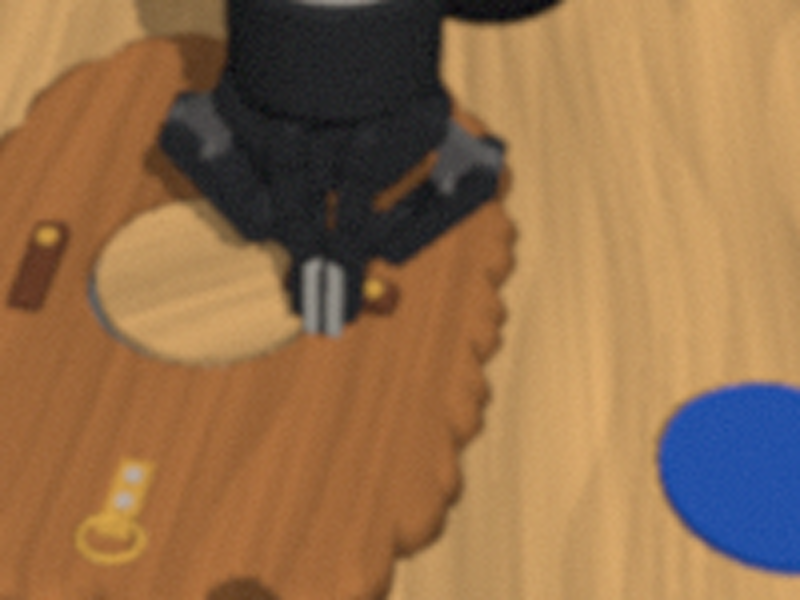

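The left button has swung in under the fingers, with its screw at crop (375,290). I'll retract and go to the right one.

```bash
python3 -m pendant '[[[0.5,0,0],[0,0,0],0],[[1.2,0,0],[0,0,0],0],[[1.5,0,-2],[0,0,0],0],[[1.8,2,-4],[0,0,0],0],[[1.8,7,-4],[0,0,0],0]]'; python3 -c "
from h import *
F();move(W(36,-106,.10),81.2)"
```

```text
time_s: 13.25
tcp_pos: [0.5668, 0.1218, 0.1046]
ee_rot: [179.9, -0.1, 81.4]
contact_force: [-0.1, -0.1, 0.1]
gripper_width: 0.001
t 13.25 frame xy mm 37.0 -18.6 z 104.6 yaw [ 1.799e+02 -1.000e-01  8.140e+01] F [-0.1 -0.1  0.1] g 0.001
shift cm [-0.13  8.73  0.48] turn [ 0.003 -0.002  0.003] world [0.6529 0.1074 0.1   ]
```

```bash
python3 -m pendant '[[[0,5,0],[0,0,0],0],[[-0.1,8.7,0.4],[0,0,0],0],[[-0.1,8.7,0.4],[0,0,0],0],[[-0.1,8.7,0.4],[0,0,0],0]]'; python3 -c "
from h import *
F();move(W(34,-106,.0625),81.2);crop('top',220,190,120,90,6.6,'pics/t9.png')"
```

```text
time_s: 13.75
tcp_pos: [0.6517, 0.1082, 0.1003]
ee_rot: [179.9, -0.1, 81.4]
contact_force: [0.6, 0.9, 0.1]
gripper_width: -0.002
t 13.75 frame xy mm 36.5 -104.6 z 100.3 yaw [ 1.799e+02 -1.000e-01  8.140e+01] F [0.6 0.9 0.1] g -0.002
shift cm [-0.26  0.13  3.78] turn [ 0.001 -0.002  0.003] world [0.6526 0.1055 0.0625]
```

View pics/t9.png

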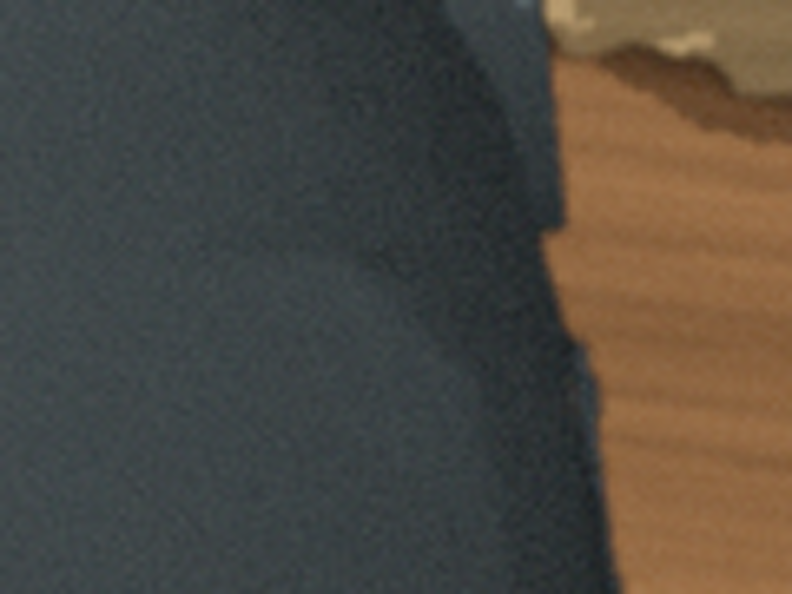

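The arm hides the top view. I'll descend and sweep the right button.

```bash
python3 -m pendant '[[[-0.1,0.2,2],[0,0,0],0],[[-0.1,0.2,3.4],[0,0,0],0],[[-0.1,0.2,3.75],[0,0,0],0],[[-0.1,0.2,3.75],[0,0,0],0]]'; python3 -c "
from h import *
F()
for t in (1.65,1.4,1.05,.7,.35,0): move(W(*wp(t,-1),.0625),81.2)
crop('side',180,200,200,150,4,'pics/s10.png')"
```

```text
time_s: 14.3
tcp_pos: [0.6534, 0.107, 0.0627]
ee_rot: [180.0, -0.1, 81.4]
contact_force: [0.5, 0.3, 0.6]
gripper_width: 0.003
t 14.3 frame xy mm 35.7 -106.5 z 62.7 yaw [ 1.80e+02 -1.00e-01  8.14e+01] F [0.5 0.3 0.6] g 0.003
shift cm [ 0.27 -1.73  0.02] turn [ 0.001 -0.002  0.004] world [0.6367 0.1124 0.0625]
shift cm [ 0.42 -2.44  0.02] turn [ 0.001 -0.002  0.004] world [0.6299 0.1148 0.0625]
shift cm [ 0.32 -3.44  0.02] turn [ 0.001 -0.002  0.004] world [0.6199 0.1154 0.0625]
shift cm [-0.11 -4.34  0.02] turn [ 0.001 -0.002  0.004] world [0.6103 0.1124 0.0625]
shift cm [-0.83 -5.04  0.02] turn [ 0.001 -0.002  0.004] world [0.6023 0.1064 0.0625]
shift cm [-1.75 -5.46  0.01] turn [ 0.001 -0.002  0.004] world [0.5968 0.0979 0.0625]
```

View pics/s10.png

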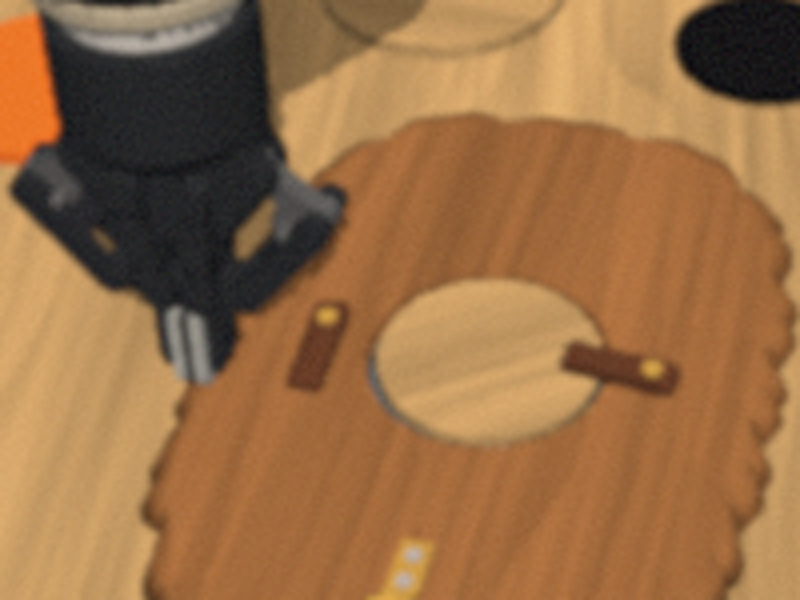

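The left button now points in over the disc, from its screw at crop (652,368) to the tip at (565,355). The fingers stand outside the right button. I'll sweep it.

```bash
python3 -m pendant '[[[0.1,-0.8,0],[0,0,0],0],[[0.27,-1.5,0],[0,0,0],0],[[0.4,-2.2,0],[0,0,0],0],[[0.4,-2.8,0],[0,0,0],0],[[0.32,-3.4,0],[0,0,0],0]]'; python3 -c "
from h import *
F()
for t in (.7,.35,0): move(W(*wp(t,-1),.0625),81.2)"
```

```text
time_s: 14.98
tcp_pos: [0.6204, 0.1155, 0.0634]
ee_rot: [179.9, -0.1, 81.4]
contact_force: [1.9, 0.6, -0.3]
gripper_width: 0.001
t 14.97 frame xy mm 39.0 -72.6 z 63.4 yaw [ 1.799e+02 -1.000e-01  8.140e+01] F [ 1.9  0.6 -0.3] g 0.001
shift cm [-0.46 -0.95  0.08] turn [ 0.002 -0.002  0.004] world [0.6103 0.1124 0.0625]
shift cm [-1.17 -1.65  0.08] turn [ 0.002 -0.002  0.004] world [0.6023 0.1064 0.0625]
shift cm [-2.09 -2.07  0.08] turn [ 0.002 -0.002  0.004] world [0.5968 0.0979 0.0625]
```

```bash
python3 -m pendant '[[[-0.2,-0.5,0.08],[0,0,0],0],[[-0.46,-0.95,0.08],[0,0,0],0],[[-1.17,-1.65,0.08],[0,0,0],0],[[-1.6,-1.9,0.08],[0,0,0],0],[[-2.1,-2.07,0.08],[0,0,0],0]]'; python3 -m pendant '[[[-0.1,0,0],[0,0,0],0]]'; python3 -m pendant '[[[0.5,0,0],[0,0,0],0],[[1.2,0,0],[0,0,0],0],[[1.2,0,-3],[0,0,0],0],[[1.2,0,-8],[0,0,0],0],[[1.2,0,-12],[0,0,0],0]]'; python3 -c "
from h import *
F()
crop('side',200,220,200,150,4,'pics/s11.png')"
```

```text
time_s: 15.6
tcp_pos: [0.5963, 0.0976, 0.0624]
ee_rot: [179.9, -0.1, 81.4]
contact_force: [-1.4, 5.1, -0.2]
gripper_width: -0.001
time_s: 15.72
tcp_pos: [0.5956, 0.0964, 0.0622]
ee_rot: [180.0, -0.1, 81.4]
contact_force: [-2.8, 4.9, 1.6]
gripper_width: -0.0
time_s: 16.35
tcp_pos: [0.5977, 0.1084, 0.1842]
ee_rot: [179.9, -0.1, 81.4]
contact_force: [0.6, -0.5, -0.2]
gripper_width: 0.004
t 16.35 frame xy mm 28.4 -51.3 z 184.2 yaw [ 1.799e+02 -1.000e-01  8.140e+01] F [ 0.6 -0.5 -0.2] g 0.004
```

View pics/s11.png

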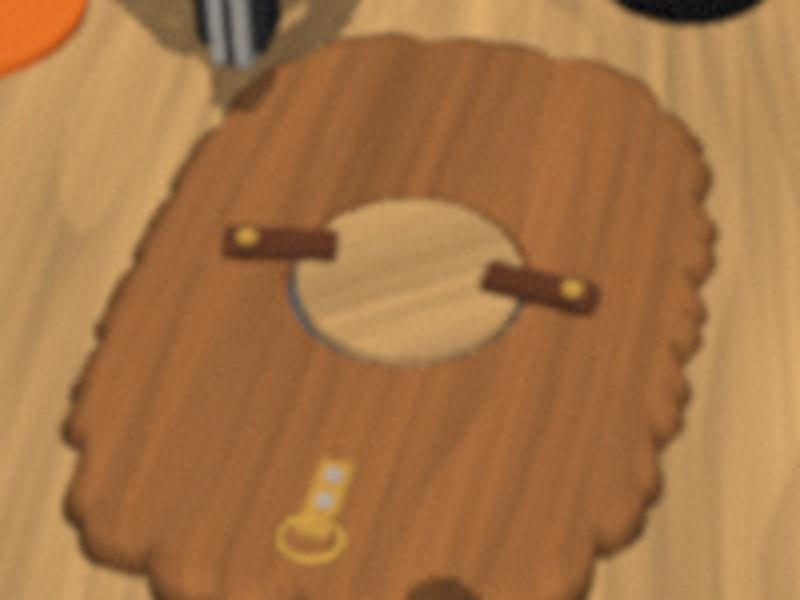

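```bash
python3 -m pendant '[[[-6,0,0],[0,0,0],0],[[-12,0,0],[0,0,0],0],[[-18,0,0],[0,0,0],0],[[-24,0,0],[0,0,0],0],[[-30,0,0],[0,0,0],0]]'
python3 - <<'E'
from h import *
s=lambda x,y,z:ray("side",200+(x-1.5)/4,220+(y-1.5)/4,z)[:2]
for n,a,b,k in(("L",(572,289),(486,275),1),("R",(246,237),(335,245),-1)):
    v=s(*b,.0415)-s(*a,.043); print(n,np.linalg.norm(v),"angle",np.arctan2(v@X,-k*(v@Y)))
F()
crop('top',180,180,200,150,4,'pics/t11.png')
cv2.imwrite('pics/t12.png',get_image('top')[:,:,::-1])
E
```

```text
time_s: 17.02
tcp_pos: [0.5547, -0.1897, 0.1882]
ee_rot: [179.5, -0.2, 81.4]
contact_force: [0.6, 0.2, -0.3]
gripper_width: -0.001
L 0.034458223389111954 angle -0.04941941942905319
R 0.0356736618943398 angle -0.13851176746861285
t 17.02 frame xy mm -272.7 -54.4 z 188.2 yaw [179.5  -0.2  81.4] F [ 0.6  0.2 -0.3] g -0.001
```

View pics/t11.png

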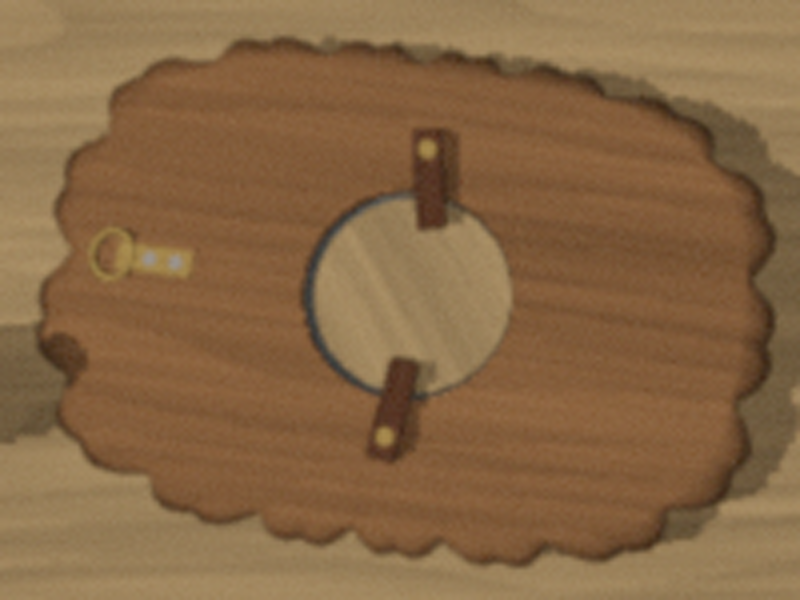

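View pics/t12.png

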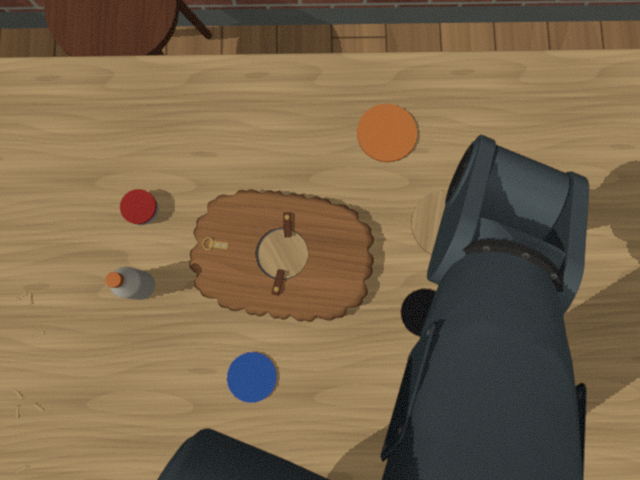

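Top view: both buttons point in over the disc, at roughly −0.1 rad (left) and −0.15 to −0.2 rad (right), within ±0.4. The disc sits inside the recess, and the tin (138,207) and bottle (115,281) have not moved. I'll let the arm settle and hand in.

```bash
python3 -m pendant '[[[0,0,0],[0,0,0],0],[[0,0,0],[0,0,0],0],[[0,0,0],[0,0,0],0]]'; python3 -c "
from h import *
F();hand_in()"
```

```text
time_s: 17.5
tcp_pos: [0.5546, -0.1916, 0.1881]
ee_rot: [179.5, -0.2, 81.2]
contact_force: [0.2, 0.5, 0.5]
gripper_width: -0.003
t 17.5 frame xy mm -274.5 -54.5 z 188.1 yaw [179.5  -0.2  81.2] F [0.2 0.5 0.5] g -0.003
the job is handed in; nothing more can be done
```

I slid the small pale disc across the rim with half-open fingertips until it dropped into the recess. Then I turned both buttons in with shut fingertips and handed the job in at 17.5 s.

- **Disc:** before the buttons were turned it measured about 2 mm off the recess centre towards −x, inside the 3 mm play. Both cameras agreed it was seated, with its top about 1 mm below the frame's back. After the buttons it looked unchanged, but I did not measure it again.
- **Buttons:** both are slightly past straight and inside the ±0.4 rad limit. The left is at about −0.05 rad in the side view and −0.1 in the top view. The right is at about −0.14 in the side view and −0.2 in the top view, so the two views differ by up to 0.08 rad.
- **Tin, bottle and gouge:** the last top picture shows the tin and bottle where they started. The arm hid the gouge in that picture, so I did not check it, though nothing came down near it.
- **Arm:** at hand-in it was clear of everything, and force readings during the pushes and probing stayed under about 17 N.

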